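# Tip two parts crates to find the stamped one and push it to the dispatch line

### The job

One of the two green parts crates has an orange stamp underneath. Tip each crate over, away from you, onto its back so that its underside faces you, then push the stamped one, still on its back, straight away from you until it lies squarely across the yellow dispatch line with the line under its middle; leave the other lying where it fell, clear of the line. Only push with the fingers: do not grip, lift or carry a crate, and leave the other things on the bench alone.

Things in the scene. Friction and masses are not known exactly. Their poses are not given: they have to be found in the camera images.
- crate_a: one of two look-alike empty open-topped green parts crates, 160 g. Upright: 38 mm deep (own x), 70 wide (own y), 85 tall (own z). Origin: centre of its underside. At the start it is upright, own x away from the robot. On its back own x points down, own z away from the robot, 38 mm high. Pushed forward near the top it tips over its far lower edge; past 25 degrees it falls by itself
- crate_b: one of two look-alike empty open-topped green parts crates, 160 g. Upright: 38 mm deep (own x), 70 wide (own y), 85 tall (own z). Origin: centre of its underside. At the start it is upright, own x away from the robot. On its back own x points down, own z away from the robot, 38 mm high. Pushed forward near the top it tips over its far lower edge; past 25 degrees it falls by itself
- crate_a_mid (a point): centre of crate_a: 42.5 mm from its underside along own z. 42.5 mm above the bench upright, 19 mm lying on its back
- crate_b_mid (a point): centre of crate_b, likewise
- stamp (a point): centre of the stamp, an orange rectangle 30 x 54 mm with a black diamond, in the middle of the underside of whichever crate carries it (hidden until that crate is tipped)
- dispatch_line: yellow tape flat on the bench, 24 mm wide (own x, away from the robot), 270 mm long (own y); origin at its middle. The crates stand side by side, origins about 148 mm short of it, within 0.1 rad of its direction. A cabinet begins 65 mm or more beyond its middle; a fixed tool block 85 mm high stands close left of the crates; the bench ends a little right of them
- check_weight_1: small brass check weight, 27 mm across, 46 mm tall, stands upright left of the yellow line's left end; origin under its centre. A bystander
- threadlock: red bottle with a white nozzle, 27 x 44 x 128 mm, stands upright farther left of the line; origin under its centre. A bystander
- torch: black torch, 123 mm long (own y), 33 mm thick, lies left of the tool block near the bench's front edge; origin under its centre. A bystander
- spare_load_cell: aluminium bar, 33 x 130 x 33 mm, long axis own y, lies left of the tool block; origin under its centre. A bystander

How it is judged:
By the outcome, as a careful person would: the job done as asked, in the order asked, and still so for the second after the job is handed in, with the robot touching nothing.
It also fails if it takes over 58 s, if anything falls off the work surface, if the arm or the gripper's body presses on something with over 40 N, if the wrist force passes 120 N, or if a joint passes its speed limit or range.

### The arm

A 6-joint arm with a two-finger parallel gripper is mounted at the origin on a cart in front of the work surface, level with it; the furniture and walls round the work are solid. World frame = base frame: x ahead of the robot, y to its left, z up, the work surface at z = 0. Lengths are in m, angles in rad, forces in N, time in s.
With the tool pointing down it reaches from about 0.35 to 0.775 m from the base axis. Payload 7.3 kg.
Tool frame: the origin (TCP) lies at the centre of the arm's flange, where the gripper is bolted on; the fingertips stand 178 mm ahead of it and the grasp point (between the pads) lies 159 mm ahead of it; z points along the fingers, y is the line along which they close (so a half turn about z gives the same grasp; the last joint's range is limited). The gripper opens to 92 mm and grips with 3 to 60 N. Pads are 19 mm wide; open, the fingers measure 130 mm over their backs; the gripper's body (75 mm by 190 mm) begins 47 mm behind the grasp point.
Start: joints at [-1.332, 0.342, 1.524, -0, 1.275, -0.146], TCP at [0.197, -0.487, 0.405] pointing down, gripper open.
Joint ranges: [-2.53, 2.53], [-0.77, 2.02], [0.04, 2.7], [-1, 4.14], [0.28, 2.66], [-3.11, 3.11]. Speed limits (rad/s): [2.57, 2.57, 3.14, 3.14, 3.14, 3.14].

### API

Orientations are given as [roll, pitch, yaw] about the fixed x, y, z axes, in that order (R = Rz(yaw) Ry(pitch) Rx(roll)).
In Python, from cell import telemetry, vision, ticket gives the robot as it stands.
- The arm moves only by the shell command python3 -m crank 'ROWS' [FORCE]. ROWS is JSON, a list of rows, each a list of 5 numbers: the gripper command: -1 is shut, 1 is fully open, values between are in proportion, then the shift along the tool's x, y, z in mm, then the turn about the tool's z in rad. In form: [[fingers, dx, dy, dz, roll], ...]. A call has 1 to 12 rows; each row is the pose to reach, as a shift and turn from the pose commanded when the call began, along the tool's axes at that moment; what a row does not reach only later rows make up. A row lasts 1/12 s, in which the tool goes at most 41.7 mm and 7.16 degrees, less where a joint would pass 70% of its speed; a pose out of reach is approached as far as the arm can. A call with a gripper value outside its range is refused whole. The fingers move at their own pace and stop on an object; FORCE is the grip in N (left out, the last holds). Time passes only in rows, so rows that repeat a pose let the fingers close. It gives the time, the measured TCP pose, the force, the opening and the grip force at its end, in the units of the state.
- telemetry.observe(): the state, without advancing time (a new reading comes with each control period).
- vision.read_camera(name): name is "side" or "top" or "wrist"; returns (picture, depth): 420x560x3 uint8, red, green, blue; 420x560 float32, m along the optical axis (not along the pixel's ray), 0 where there is no reading.
- vision.get_calibration(name): a dict with "camera_matrix" (3x3 intrinsics, pixels), "rvec" (rotation vector, rad) and "tvec" (3), from world to camera coordinates, as OpenCV has them. Camera axes: x right, y down, z forward; pixel columns grow to the right and rows downward; lengths in m; the calibration is good to about 2 mm. A picture is of the moment at which its call begins: read the wrist's pose just before it. get_calibration takes no time and is no camera call; for the wrist camera it gives the pose at the moment of the call.
- ticket.hand_in(): hands the job in; it is judged then, once.
The state is a dict: "time": time; "qpos": joint angles; "qvel": joint speeds; "joint_efforts": joint torques, N m; "tool_pos": TCP position; "tool_rot": TCP orientation; "contact_force": force on the tool from outside, world axes, zero at the start; "torque": the same for the moment, N m; "opening": finger opening in m; "grip_force": force on a finger pad.
Only numpy, scipy, OpenCV 4.12 (cv2) and the standard library are available. Lean on these libraries where they do the work, as an engineer would, in place of code of your own. Each camera call takes 0.05 s, during which the arm holds its last target. There are 200 camera calls.

## Working session

There is one attempt and no reset: what is moved stays moved. The work goes in short steps, Python scripts to look and compute and a shell command to move; the robot and the scene stay as the last step left them, time stands still between calls to the robot, and variables do not carry over. Pictures are saved under pics/ and viewed, at most 10 in all, crops included, and the job is handed in when it is done.

```bash
mkdir -p pics; cat > h.py <<'E'
import numpy as np, cv2
from cell import telemetry, vision, ticket
def shot(name):
    c=vision.get_calibration(name); p,d=vision.read_camera(name)
    K=np.array(c["camera_matrix"],float);R=cv2.Rodrigues(np.array(c["rvec"],float))[0];t=np.array(c["tvec"],float).ravel()
    return p,d,K,R,t
def cloud(d,K,R,t):
    v,u=np.mgrid[:d.shape[0],:d.shape[1]]
    P=np.stack([(u-K[0,2])/K[0,0]*d,(v-K[1,2])/K[1,1]*d,d],-1)
    return (P-t)@R
def save(n,p): cv2.imwrite("pics/"+n,cv2.cvtColor(p,cv2.COLOR_RGB2BGR))
E
python3 - <<'E'
from h import *
s=telemetry.observe();print({k:np.round(v,3) for k,v in s.items()})
ims=[]
for n in("top","side"):
    p,d,K,R,t=shot(n);np.savez(n+".npz",p=p,d=d,K=K,R=R,t=t);print(n,"cam at",-R.T@t,R[2]);ims.append(p)
save("a_top.png",ims[0]);save("a_side.png",ims[1])
E
```

```text
{'time': np.float64(0.0), 'qpos': array([-1.332,  0.343,  1.525, -0.   ,  1.275, -0.146]), 'qvel': array([-0.001, -0.   ,  0.002, -0.001,  0.001, -0.002]), 'joint_efforts': array([ -0.   , -43.125, -24.421,   0.072,   0.056,  -0.   ]), 'tool_pos': array([ 0.197, -0.486,  0.404]), 'tool_rot': array([-3.14 , -0.   ,  0.385]), 'contact_force': array([1.032, 0.44 , 0.913]), 'torque': array([-0.007, -0.045, -0.073]), 'grip_force': np.float64(0.0), 'opening': np.float64(0.092)}
top cam at [ 0.36378981 -0.05371229  1.15200825] [ 0.11588334 -0.00662362 -0.99324075]
side cam at [0.97734371 0.16764795 0.94143629] [-0.46452837 -0.23568605 -0.85361905]
```

View pics/a_top.png

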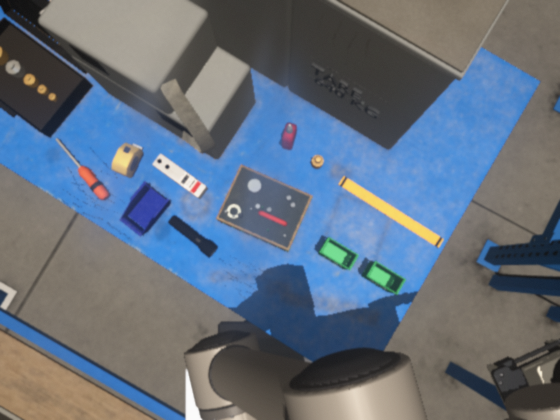

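View pics/a_side.png

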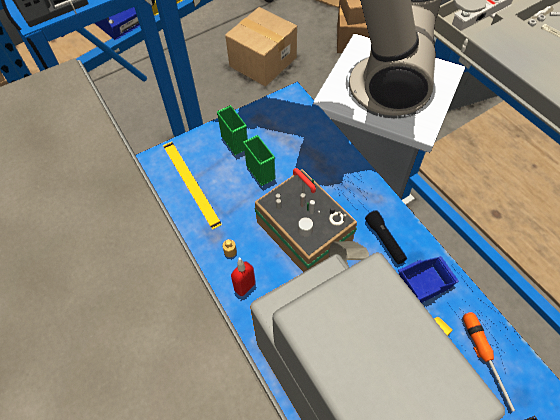

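The top view shows the crates at about (337,252) and (383,276), the yellow line from (343,180) to (439,242), and the tool block at about (265,207). The side view agrees. Next I measure them.

```bash
cat >> h.py <<'E'
def green(p):
    h=cv2.cvtColor(p,cv2.COLOR_RGB2HSV); return cv2.inRange(h,(50,110,40),(75,255,255))
def yellow(p):
    h=cv2.cvtColor(p,cv2.COLOR_RGB2HSV); return cv2.inRange(h,(18,140,120),(32,255,255))
def orange(p):
    h=cv2.cvtColor(p,cv2.COLOR_RGB2HSV); return cv2.inRange(h,(4,150,120),(17,255,255))
def comps(m,mn=40):
    n,l,s,c=cv2.connectedComponentsWithStats(m); return [(l==i) for i in range(1,n) if s[i,4]>=mn]
def onplane(uv,z,K,R,t):
    r=np.c_[uv,np.ones(len(uv))]@np.linalg.inv(K).T@R; c=-R.T@t
    return c+r*((z-c[2])/r[:,2])[:,None]
def rect(P):
    (c,(w,h),a)=cv2.minAreaRect((P[:,:2]*1000).astype(np.float32))
    if w<h:w,h,a=h,w,a+90
    return np.round([*c,w,h,(a+90)%180-90],1)
E
python3 - <<'E'
from h import *
for n in("top","side"):
    z=np.load(n+".npz");p,d,K,R,t=[z[k] for k in "pdKRt"];C=cloud(d,K,R,t)
    for nm,m in(("y",yellow(p)),("g",green(p))):
        for c in comps(m):
            v,u=np.nonzero(c);P=C[c];P=P[d[c]>0]
            print(n,nm,len(u),u.mean().round(),v.mean().round(),"z",np.percentile(P[:,2],[5,50,95]).round(3),end=" ")
            if nm=="y":print(rect(onplane(np.c_[u,v],0.,K,R,t)))
            else:
                T=P[(P[:,2]>.075)&(P[:,2]<.095)];print("rim",len(T),rect(T))
    if n=="top":
        m=(C[...,2]>.05)&(C[...,2]<.11)&(d>0)
        for c in comps(m.astype(np.uint8)*255,300):print("blk",rect(C[c]),C[c][:,2].mean(),np.argwhere(c).mean(0))
        # bench right edge: blue
        h=cv2.cvtColor(p,cv2.COLOR_RGB2HSV);b=cv2.inRange(h,(100,120,60),(120,255,255))>0
        b&=abs(C[...,2])<.02
        P=C[b];
        for x in(.4,.45,.5,.55,.6,.65,.7):
            q=P[abs(P[:,0]-x)<.006];print(x,q[:,1].min() if len(q) else 0,end=";")
E
```

```text
top y 850 391.0 212.0 z [-0.003  0.001  0.004] [ 487.5 -312.1  249.4   18.5   56.1]
top g 437 335.0 253.0 z [-0.     0.004  0.086] rim 117 [ 391.3 -179.2   74.1   34.4   56.9]
top g 419 382.0 277.0 z [-0.001  0.004  0.087] rim 125 [ 339.5 -276.1   73.2   34.9   57.3]
blk [893.2 457.2 242.9  36.   51.9] 0.06605266715354395 [27.8786645  35.10993485]
blk [ 759.2 -117.1  471.1   14.6   56.2] 0.08074244735006515 [ 87.96186441 305.37394068]
blk [715.5 243.5 224.2   2.6  57. ] 0.08101602666139485 [107.99410029 139.91445428]
blk [681.7  40.  166.9  21.7 -40. ] 0.08048546931597386 [123.0502008  232.95783133]
blk [609.8 285.4  61.8  37.9 -21.3] 0.060392051789196655 [158.67311828 123.28387097]
blk [494.4 -24.4 170.7 131.   64.9] 0.08677283776039539 [207.44348212 264.18343327]
blk [ 339.7 -278.1   76.2   38.9   57.5] 0.0752511294876079 [277.39393939 386.10606061]
0.4 -0.4305237575853365;0.45 -0.46135803087211197;0.5 -0.4939222213616235;0.55 -0.5250997994961535;0.6 -0.5597624737361775;0.65 -0.5913975887560559;0.7 -0.6240052016199866;side y 942 192.0 185.0 z [-0.001  0.002  0.005] [ 486.6 -312.3  250.5   24.1   56. ]
side y 96 229.0 246.0 z [0.028 0.034 0.047] [ 592.5 -153.7   26.6   23.5   28.4]
side y 121 443.0 325.0 z [0.054 0.062 0.066] [566.9 304.8  37.2  13.5  64.1]
side g 2003 246.0 145.0 z [0.008 0.055 0.086] rim 481 [ 366.1 -228.4  190.6   42.    61.5]
side g 157 290.0 243.0 z [0.046 0.056 0.061] rim 0 [0. 0. 0. 0. 0.]
```

```bash
python3 -m crank '[[-0.39,18,-18,0,0.1],[-0.39,37,-36,0,0.2],[-0.39,55,-54,0,0.3],[-0.39,74,-72,0,0.4],[-0.39,92,-90,0,0.5],[-0.39,111,-108,0,0.6],[-0.39,130,-127,0,0.7],[-0.39,148,-145,0,0.8],[-0.39,167,-163,0,0.9],[-0.39,185,-181,0,0.978],[-0.39,185,-181,0,0.978],[-0.39,185,-181,0,0.978]]' 10
python3 - <<'E'
from h import *
p,d,K,R,t=shot("wrist");save("b_wrist.png",p);np.savez("wrist.npz",p=p,d=d,K=K,R=R,t=t)
C=cloud(d,K,R,t)
for nm,m in(("y",yellow(p)),("g",green(p))):
    for c in comps(m,200):
        v,u=np.nonzero(c);P=C[c];P=P[d[c]>0];print(nm,len(u),u.mean().round(),v.mean().round(),end=" ")
        if nm=="y":print(rect(onplane(np.c_[u,v],0.,K,R,t)))
        else:
            T=P[(P[:,2]>.078)&(P[:,2]<.092)];print("rim",len(T),rect(T) if len(T) else 0, np.median(T[:,2]))
E
```

```text
time: 1.1
tool_pos: [0.3009, -0.2486, 0.4047]
tool_rot: [3.141, -0.0, -0.59]
contact_force: [-0.5, 0.1, 0.2]
opening: 0.0285
grip_force: 0.0
g 1179 50.0 133.0 rim 0 0 nan
g 3456 279.0 141.0 rim 1000 [ 341.5 -277.2   74.7   37.5   57. ] 0.08492611334960296
g 4491 158.0 150.0 rim 1107 [ 394.1 -180.8   74.7   37.5   57.6] 0.08476950029575107
  return _methods._mean(a, axis=axis, dtype=dtype,
  ret = ret.dtype.type(ret / rcount)
```

View pics/b_wrist.png

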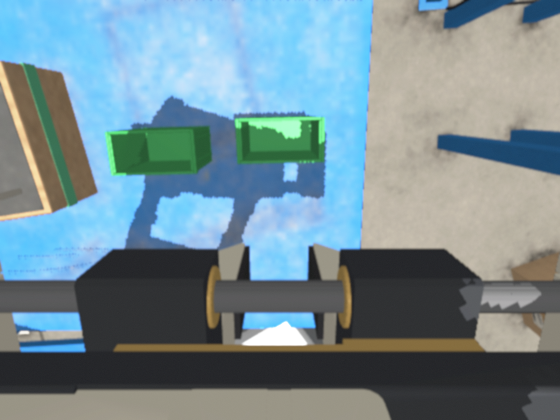

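The wrist view shows the right crate centred at (279,140), with the fingers laterally centred on it at x≈278. I'll go down behind it.

```bash
python3 -m crank '[[-0.39,0,0,35,0],[-0.39,0,0,70,0],[-0.39,0,0,105,0],[-0.39,0,0,135,0],[-0.39,0,0,155,0],[-0.39,0,1,162,0],[-0.39,5,1,162,0],[-0.39,10,1,162,0],[-0.39,15,1,162,0],[-0.39,19,1,162,0]]'
python3 -m crank '[[-0.39,4,0,0,0],[-0.39,8,0,0,0],[-0.39,12,0,0,0],[-0.39,16,0,0,0],[-0.39,20,0,0,0],[-0.39,23,0,0,0],[-0.39,26,0,0,0],[-0.39,29,0,0,0],[-0.39,32,0,0,0],[-0.39,34,0,0,0],[-0.39,34,0,0,0],[-0.39,34,0,0,0]]'
python3 - <<'E'
from h import *
ims=[]
for n in("top","side","wrist"):
    p,d,K,R,t=shot(n);ims.append(p)
save("c.png",np.hstack([ims[0][180:330,280:480],ims[1][80:230,120:320],cv2.resize(ims[2],(200,150))]))
E
```

```text
time: 1.98
tool_pos: [0.3167, -0.2619, 0.244]
tool_rot: [3.141, -0.003, -0.593]
contact_force: [-1.0, -0.7, 0.8]
opening: 0.0283
grip_force: 0.2
time: 2.98
tool_pos: [0.344, -0.2799, 0.2426]
tool_rot: [3.142, 0.0, -0.593]
contact_force: [-0.3, -0.6, 0.8]
opening: 0.0284
grip_force: 0.0
```

View pics/c.png

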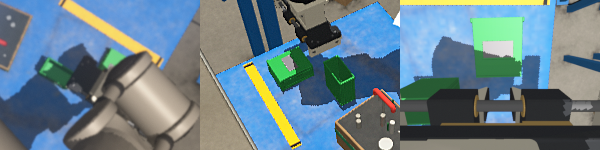

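The right crate is down on its back. It sits upper-centre in the side crop and ahead of the fingers in the wrist crop. The left one is next.

```bash
python3 -m crank '[[-0.39,-20,0,0,0],[-0.39,-45,0,0,0],[-0.39,-64,-5,0,0],[-0.39,-66,-25,0,0],[-0.39,-66,-55,0,0],[-0.39,-66,-85,0,0],[-0.39,-66,-105,0,0],[-0.39,-64,-110,0,0],[-0.39,-60,-110,0,0],[-0.39,-53,-110,0,0],[-0.39,-46,-110,0,0],[-0.39,-46,-110,0,0]]'
python3 -m crank '[[-0.39,4,0,0,0],[-0.39,8,0,0,0],[-0.39,12,0,0,0],[-0.39,16,0,0,0],[-0.39,20,0,0,0],[-0.39,23,0,0,0],[-0.39,26,0,0,0],[-0.39,29,0,0,0],[-0.39,32,0,0,0],[-0.39,35,0,0,0],[-0.39,36,0,0,0],[-0.39,36,0,0,0]]'
python3 -m crank '[[-0.39,-20,0,0,0],[-0.39,-45,0,-20,0],[-0.39,-55,0,-60,0],[-0.39,-55,15,-95,0],[-0.39,-55,35,-120,0],[-0.39,-55,55,-130,0],[-0.39,-55,55,-130,0]]'
python3 - <<'E'
from h import *
ims=[]
for n in("top","side","wrist"):
    p,d,K,R,t=shot(n);ims.append(p);C=cloud(d,K,R,t)
    print(n,-R.T@t,R[2])
    for nm,m in(("g",green(p)),("o",orange(p))):
        for c in comps(m,40):
            P=C[c];P=P[d[c]>0]
            if not len(P):continue
            T=P[(P[:,2]>.03)&(P[:,2]<.045)];print(nm,c.sum(),np.argwhere(c).mean(0).round(),np.median(P,0).round(3),rect(T) if len(T)>20 else 0,P[:,2].max().round(3))
save("d.png",np.hstack([cv2.resize(ims[0][180:330,280:480],(400,300)),cv2.resize(ims[2],(400,300))]))
E
```

```text
time: 4.13
tool_pos: [0.3683, -0.1648, 0.2429]
tool_rot: [3.141, -0.002, -0.595]
contact_force: [-0.8, -0.1, -0.4]
opening: 0.0278
grip_force: 0.1
time: 5.13
tool_pos: [0.3974, -0.1832, 0.2427]
tool_rot: [3.142, -0.0, -0.593]
contact_force: [0.4, -0.7, 0.7]
opening: 0.028
grip_force: 0.0
time: 5.72
tool_pos: [0.3202, -0.1997, 0.3754]
tool_rot: [3.139, -0.006, -0.595]
contact_force: [1.3, -1.0, 1.1]
opening: 0.0277
grip_force: 0.0
top [ 0.36378981 -0.05371229  1.15200825] [ 0.11588334 -0.00662362 -0.99324075]
g 915 [230. 350.] [ 0.445 -0.212  0.038] [ 444.7 -213.2   82.7   71.2  -32.8] 0.045
g 457 [243. 401.] [ 0.415 -0.326  0.038] [ 406.8 -319.2   70.7   49.9   57.4] 0.043
o 138 [175.  86.] [0.581 0.379 0.024] 0 0.03
side [0.97734371 0.16764795 0.94143629] [-0.46452837 -0.23568605 -0.85361905]
g 1096 [149. 210.] [ 0.405 -0.3    0.038] [ 393.6 -309.1   84.8   75.5  -33.2] 0.045
g 1201 [179. 236.] [ 0.456 -0.204  0.038] [ 444.7 -212.    85.1   75.2  -32.7] 0.045
g 169 [242. 290.] [ 0.557 -0.021  0.055] 0 0.064
o 177 [320. 471.] [0.545 0.346 0.026] 0 0.032
o 392 [346. 482.] [0.584 0.378 0.024] 0 0.031
wrist [ 0.37968128 -0.23799722  0.35313224] [-0.21820326  0.14793377 -0.9646258 ]
g 480 [ 50. 300.] [ 0.415 -0.283  0.031] [ 410.6 -280.5   79.6    9.   -27.8] 0.04
g 827 [  8. 362.] [ 0.409 -0.342  0.038] [ 414.3 -337.1   61.    23.8   32.7] 0.041
g 5990 [ 53. 205.] [ 0.457 -0.213  0.038] [ 445.9 -213.4   83.9   74.   -32.9] 0.041
g 1226 [121.  87.] [ 0.465 -0.103  0.054] 0 0.062
g 92 [ 65. 354.] [ 0.376 -0.312  0.039] [ 376.4 -311.    29.2    4.6   62.2] 0.04
```

View pics/d.png

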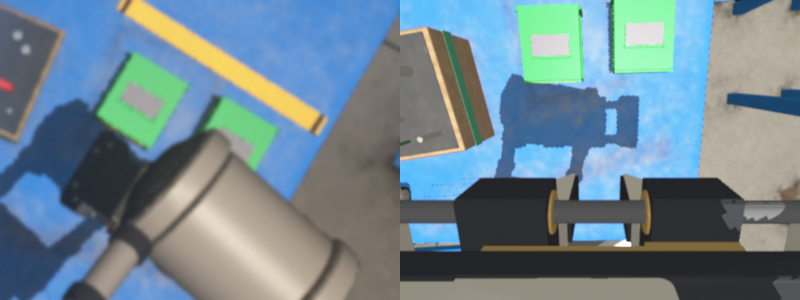

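Both crates lie on their backs: the left one at about (445,-213), the right at about (394,-309). Their undersides aren't visible from here, so I'll turn the wrist a quarter turn and back the camera off to look at them obliquely.

```bash
python3 -m crank '[[-0.39,-2,8,0,-0.12],[-0.39,-4,16,0,-0.24],[-0.39,-6,24,10,-0.36],[-0.39,-8,32,20,-0.48],[-0.39,-10,40,30,-0.6],[-0.39,-12,48,40,-0.72],[-0.39,-14,56,50,-0.84],[-0.39,-16,64,60,-0.96],[-0.39,-16,64,70,-1.08],[-0.39,-16,64,75,-1.2],[-0.39,-16,64,75,-1.32],[-0.39,-16,64,75,-1.44]]'
python3 - <<'E'
from h import *
p,d,K,R,t=shot("wrist");C=cloud(d,K,R,t);save("e.png",p);print(telemetry.observe()["qpos"])
for nm,m in(("g",green(p)),("o",orange(p))):
    for c in comps(m,40):
        P=C[c];P=P[d[c]>0]
        if len(P):print(nm,c.sum(),np.argwhere(c).mean(0).round(),P.mean(0).round(3),P.min(0).round(3),P.max(0).round(3))
p,d,K,R,t=shot("top");C=cloud(d,K,R,t)
for c in comps(green(p),40):
    P=C[c];T=P[(P[:,2]>.03)&(P[:,2]<.045)];print("top",rect(T))
E
```

```text
time: 6.87
tool_pos: [0.2719, -0.241, 0.2962]
tool_rot: [-3.138, -0.001, 0.854]
contact_force: [-0.2, 0.3, 1.0]
opening: 0.0282
grip_force: 0.0
[-9.37108767e-01  1.95832780e-01  2.08578970e+00  1.54376193e-04
  8.63534814e-01 -2.27268984e-01]
g 8016 [ 38. 459.] [ 0.433 -0.227  0.037] [ 0.391 -0.266  0.001] [ 0.479 -0.183  0.042]
g 12183 [172. 471.] [ 0.392 -0.305  0.035] [ 0.341 -0.363  0.002] [ 0.448 -0.258  0.041]
o 543 [ 35. 389.] [ 0.405 -0.198  0.024] [ 0.395 -0.213  0.006] [ 0.419 -0.176  0.036]
top [ 444.7 -213.1   82.9   70.9  -32.8]
top [ 393.5 -310.2   83.5   70.6  -32.7]
```

View pics/e.png

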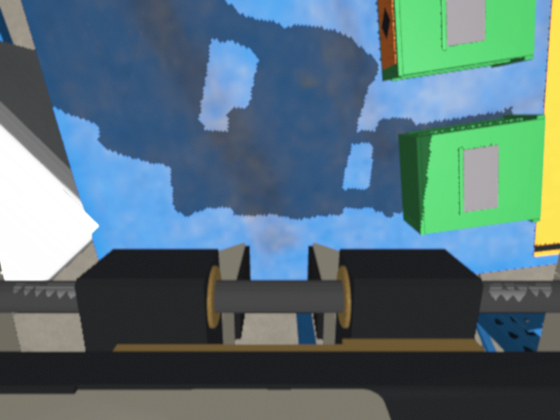

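The orange stamp with the black diamond is on the left crate, at (389,35); the right crate's underside is plain green. It needs about 90 mm of push along the line's normal. I'll turn back and get behind the left crate.

```bash
python3 -m crank '[[-0.39,10,4,0,0.12],[-0.39,20,7,0,0.24],[-0.39,30,10,0,0.36],[-0.39,40,14,0,0.48],[-0.39,50,17,0,0.6],[-0.39,60,21,0,0.72],[-0.39,70,24,0,0.84],[-0.39,80,28,0,0.96],[-0.39,90,31,0,1.08],[-0.39,100,35,0,1.2],[-0.39,110,38,0,1.32],[-0.39,120,42,0,1.44]]'
python3 -m crank '[[-0.39,0,0,0,0],[-0.39,0,0,0,0]]'
```

```text
time: 7.97
tool_pos: [0.3832, -0.1789, 0.297]
tool_rot: [-3.141, 0.002, -0.603]
contact_force: [-1.2, 0.1, 0.2]
opening: 0.0281
grip_force: 0.0
time: 8.13
tool_pos: [0.3828, -0.1793, 0.2971]
tool_rot: [3.142, 0.001, -0.59]
contact_force: [0.2, -0.3, -0.3]
opening: 0.0282
grip_force: 0.0
```

```bash
python3 -m crank '[[-0.39,0,0,30,0],[-0.39,0,0,60,0],[-0.39,0,0,80,0],[-0.39,0,0,91,0],[-0.39,6,0,91,0],[-0.39,12,0,91,0],[-0.39,18,0,91,0],[-0.39,24,0,91,0],[-0.39,30,0,91,0],[-0.39,36,0,91,0],[-0.39,42,0,91,0],[-0.39,42,0,91,0]]'
python3 -m crank '[[-0.39,5,0,0,0],[-0.39,10,0,0,0],[-0.39,15,0,0,0],[-0.39,20,0,0,0],[-0.39,25,0,0,0],[-0.39,30,0,0,0],[-0.39,35,0,0,0],[-0.39,40,0,0,0],[-0.39,44,0,0,0],[-0.39,48,0,0,0],[-0.39,50,0,0,0],[-0.39,50,0,0,0]]'
cat > m.py <<'E'
from h import *
import sys
L=np.array([.487,-.3122]);n=np.array([.829,-.559]);l=np.array([.559,.829]);ims=[]
s=telemetry.observe()["tool_pos"][:2]-L;print("tcp n,l",s@n,s@l)
for nm in("top","side","wrist"):
    p,d,K,R,t=shot(nm);ims.append(p);C=cloud(d,K,R,t)
    for c in comps(green(p),150):
        P=C[c];T=P[(P[:,2]>.03)&(P[:,2]<.045)]
        if len(T)>50:
            r=rect(T);q=r[:2]/1000-L;print(nm,r,"n,l",(q@n*1000).round(1),(q@l*1000).round(1))
    for c in comps(yellow(p),150):
        v,u=np.nonzero(c);print(nm,"y",rect(onplane(np.c_[u,v],0.,K,R,t)))
save(sys.argv[1],np.hstack([cv2.resize(ims[0][130:280,280:480],(400,300)),cv2.resize(ims[1][80:260,120:360],(400,300))]))
E
python3 m.py f.png
```

```text
time: 9.13
tool_pos: [0.4187, -0.2043, 0.2071]
tool_rot: [3.141, -0.002, -0.593]
contact_force: [0.1, 0.1, -0.7]
opening: 0.0278
grip_force: 0.0
time: 10.13
tool_pos: [0.4595, -0.2317, 0.2067]
tool_rot: [3.142, -0.001, -0.593]
contact_force: [1.3, -0.8, -0.8]
opening: 0.0281
grip_force: 0.0
tcp n,l -0.06781948282672681 0.051340350871576845
side [ 422.4 -328.    74.3   17.1   55.4] n,l -44.7 -49.2
side [ 508.8 -257.    79.2   74.3  -33.9] n,l -12.8 57.9
side y [ 450.5 -366.1  120.9   24.    55.8]
wrist [ 507.  -255.5   87.2   74.4  -34. ] n,l -15.1 58.2
wrist [ 417.8 -319.2   64.8   37.9   57.1] n,l -53.5 -44.5
wrist [ 370.3 -306.4   33.2   22.6   58.5] n,l -100.0 -60.4
wrist y [ 564.1 -200.9   23.     4.1  -33.9]
wrist y [ 553.1 -217.2   24.5   23.    55.9]
wrist y [ 465.7 -345.9  112.3   23.5   55.9]
```

View pics/f.png

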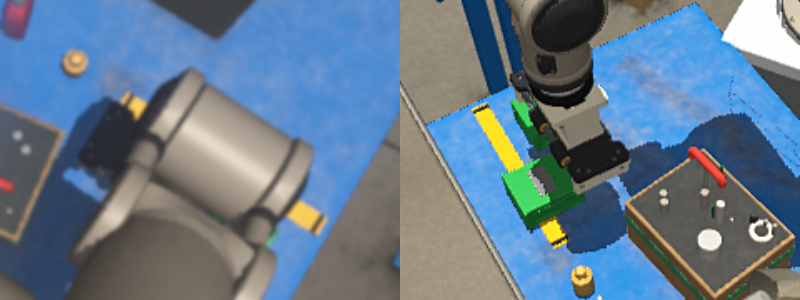

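The stamped crate is squarely aligned, with about 15 mm still to go. I'll push most of that, retreat and measure.

```bash
python3 -m crank '[[-0.39,4,0,0,0],[-0.39,8,0,0,0],[-0.39,11,0,0,0],[-0.39,13,0,0,0],[-0.39,14,0,0,0],[-0.39,14,0,0,0],[-0.39,8,0,0,0],[-0.39,-6,0,0,0],[-0.39,-12,0,-25,0],[-0.39,-40,0,-65,0],[-0.39,-80,0,-95,0],[-0.39,-100,0,-100,0]]'
python3 m.py g.png
```

```text
time: 11.28
tool_pos: [0.3753, -0.175, 0.3089]
tool_rot: [3.141, -0.004, -0.593]
contact_force: [0.3, -0.0, 0.0]
opening: 0.0277
grip_force: 0.0
tcp n,l -0.16929147090927055 0.0513400882386042
top [ 518.3 -263.9   83.7   70.8  -34.4] n,l -1.1 57.5
top [ 419.5 -327.4   69.8   20.7   57.4] n,l -47.5 -50.3
top y [ 456.8 -357.4  140.8   19.6   56. ]
side [ 393.6 -309.6   84.4   75.9  -32.8] n,l -78.9 -50.1
side [ 518.2 -262.1   84.6   79.6  -34. ] n,l -2.1 59.0
side y [ 450.4 -366.1  120.7   24.    55.8]
wrist [ 488.9 -244.2   70.6   12.4   55.9] n,l -36.4 57.4
wrist [ 394.8 -310.8   84.    74.6  -32.6] n,l -77.2 -50.4
```

View pics/g.png

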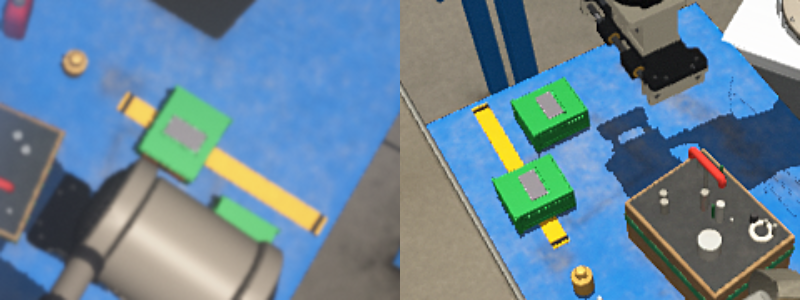

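In both views the stamped crate lies across the line, 1–2 mm short of centre and within about 0.5° of square. The other crate is on its back, clear of the line. The arm is clear too, so I'm handing in.

```bash
python3 -c "from cell import ticket; print(ticket.hand_in())"
```

```text
the job is handed in; nothing more can be done
None
```

Job handed in: both crates are tipped onto their backs; the stamped (left) one lies squarely across the dispatch line, 1–2 mm short of centre, and the other lies where it fell, clear of the line.

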